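# Fit and check the eyepiece of the dissecting microscope

### The arm

A 6-joint arm with a two-finger parallel gripper is mounted at the origin on a cart in front of the work surface, level with it; the furniture and walls round the work are solid. World frame = base frame: x ahead of the robot, y to its left, z up, the work surface at z = 0. Lengths are in mm, angles in rad, forces in N, time in s.
With the tool pointing down it reaches from about 325 to 750 mm from the base axis. Payload 7.6 kg.
Tool frame: the origin (TCP) lies midway between the tips of the shut fingers; the grasp point (between the pads) lies 19 mm behind it (ctrl.grip_point_offset is the z of the grasp point in the tool frame, in mm); z points along the fingers, y is the line along which they close (so a half turn about z gives the same grasp; the last joint's range is limited). The gripper opens to 85 mm and grips with 20 to 120 N. Pads are 22 mm wide; open, the fingers measure 114 mm over their backs; the gripper's body (76 mm by 85 mm) begins 54 mm behind the grasp point. The pads swing forward as they close: fully open they stand 13 mm farther back than shut.
Start: joints at [-1.31, 0.052, 1.401, -0, 1.689, -0.07], TCP at [170.545, -496.548, 231.323] pointing down, gripper open.
Joint ranges: [-2.9, 2.9], [-0.91, 2.17], [0.12, 2.37], [-1.06, 4.2], [0.26, 2.73], [-2.93, 2.93]. Speed limits (rad/s): [2.57, 2.57, 3.01, 3.14, 3.14, 3.14].

### API

Orientations are given as a unit quaternion [x, y, z, w].
In Python, from rig import status, snapshot, camera_info, job, ctrl gives the robot as it stands.
- The arm moves only by the shell command python3 -m inch 'ROWS' [FORCE]. ROWS is JSON, a list of rows, each a list of 7 numbers: the gripper command: -1 is shut, 1 is fully open, values between are in proportion, then the shift along the tool's x, y, z in units of 100 mm (1.0 is 100 mm), then the turn, a rotation vector about the tool's x, y, z in units of pi rad (1.0 is pi rad). In form: [[jaw, x, y, z, wx, wy, wz], ...]. A call has 1 to 20 rows; each row is the pose to reach, as a shift and turn from the pose commanded when the call began, along the tool's axes at that moment, turning the shorter way round; what a row does not reach only later rows make up. A row lasts 1/8 s, in which the tool goes at most 62.5 mm and 10.7 degrees, less where a joint would pass 70% of its speed; a pose out of reach is approached as far as the arm can. A call with a number of a shift or a turn outside -1 to 1 is refused whole. A call with a gripper value outside its range is refused whole. The fingers move at their own pace and stop on an object; FORCE is the grip in N (left out, the last holds). Time passes only in rows, so rows that repeat a pose let the fingers close. It gives the time, the measured TCP pose, the force, the opening and the grip force at its end, in the units of the state.
- status.sense(): the state, without advancing time (a new reading comes with each control period).
- snapshot(name): name is "scene" or "top"; returns the picture (384x512x3 uint8, red, green, blue); there is no depth.
- camera_info(name): a dict with "fx", "fy", "cx", "cy" (pixels), "R" (3x3) and "t" (3): a world point X has camera coordinates R X + t. Camera axes: x right, y down, z forward; pixel columns grow to the right and rows downward; lengths in mm; the calibration is good to about 2 mm. A picture is of the moment at which its call begins. camera_info takes no time and is no camera call.
- job.close_job(): hands the job in; it is judged then, once.
The state is a dict: "clock": time; "joints": joint angles; "qd": joint speeds; "tau": joint torques, N m; "tool_pos": TCP position; "eef_rot": TCP orientation; "wrist_force": force on the tool from outside, world axes, zero at the start; "ft_torque": the same for the moment, N m; "finger_gap": finger opening in mm; "finger_force": force on a finger pad.
Only numpy, scipy, OpenCV 4.12 (cv2) and the standard library are available. Lean on these libraries where they do the work, as an engineer would, in place of code of your own. Each camera call takes 0.05 s, during which the arm holds its last target. There are 200 camera calls.

### The job

The low dissecting microscope has lost its eyepiece. Take the larger of the two loose eyepieces, set it into the empty slanted tube and press it straight in until its shoulder sits on the rim and the spring catch has snapped, then tug it back lightly (about 5 N, the catch lets go at some 12 N) to check that it is held. Leave it fully home, let go of it, and do not disturb the other things.

Things in the scene. Friction and masses are not known exactly. Their poses are not given: they have to be found in the camera images.
- eyepiece_centre (a point): The larger loose eyepiece, standing upright on its bright barrel; 78 mm tall, about 0.12 kg. This point is on its axis half-way up (39 mm above the foot); z runs up the axis to the eye end. Grip it by the black head, 40 mm across and 46 mm long, which runs from 7 mm below this point to 39 mm above it.
- eyepiece_shoulder (a point): On the same eyepiece's axis, at the flat shoulder under the head, 7 mm below its centre point and 32 mm above the foot. The barrel below it is 30 mm across, 32 mm long, its foot bevelled 1.5 mm, with a groove 13 mm wide and 24 mm across, from 10 to 23 mm above the foot. The shoulder comes to lie on the tube's rim.
- tube_mouth (a point): Centre of the open upper end of the dissecting microscope's slanted eyepiece tube, about 0.22 m above the worktop. z points out along the tube axis, 30 degrees from vertical, leaning to the microscope's front; y is level. The tube is 42 mm across outside, with a bright flat rim. The microscope stands fast; its place and heading differ from run to run.
- bore_floor (a point): Centre of the closed bottom of the tube's bore, 36 mm below the mouth along the axis (same axes as the mouth). The bore is a plain round blind hole 31 mm across in smooth metal, its edge sharp, without chamfer.
- catch_left: Spring-loaded steel ball in the tube wall on its +y side, 15 mm below the mouth; its housing stands 6 mm out of the tube's side. The barrel's foot meets the balls 11 mm into the bore, takes some 8 to 12 N to press past them, and they snap into the groove some 6 mm before the shoulder is on the rim. Seated, the eyepiece can rise about 3 mm before the balls hold it, up to a pull of about 12 N.
- catch_right: The same spring-loaded ball on the tube's -y side.
- slim_eyepiece_centre (a point): The smaller eyepiece, which belongs to another microscope: 62 mm tall, barrel 20 mm and head 28 mm across, standing upright, loose; this point is half-way up. The two eyepieces stand one on the left and one on the right in front of the microscope, either way round. To be left alone.
- watch_glass: Glass dish 60 mm across and 12 mm high lying on the microscope's round stage, below the head; origin under its middle. To be left alone.
- folding_lens: Folded black hand lens, 32 x 36 x 13 mm, lying loose on the worktop; origin under its middle. To be left alone.
- dropper_bottle: Amber dropper bottle 32 mm across and 97 mm tall, standing loose; origin under its middle. To be left alone.
Not all that is in view belongs to the job. What is shaped like the part that bears eyepiece_centre but green or yellow is not meant.

How it is judged (in metres and radians):
On the way, in this order (a step that is already met when the one before it is completed fails the run):
1. the eyepiece is fully home in the tube, its shoulder on the rim, past the catch (z of eyepiece_centre in the frame of tube_mouth below 0.009 m and distance between eyepiece_centre and tube_mouth below 0.01 m and angle between the z axis of eyepiece_centre and the z axis of tube_mouth, either way round below 0.06 rad), for 0.2 s.
2. the seated eyepiece is tugged outwards by the gripper and the catch holds it (contact force between any of catch_left, catch_right and eyepiece above 0.8 N and contact force between the fingers and eyepiece above 1 N and z of eyepiece_centre in the frame of tube_mouth below 0.0125 m), for 0.05 s.
At the end, for the whole second after the job is handed in: The larger eyepiece sits in the slanted tube with its shoulder within 2 mm of the rim and its axis within 3.4 degrees of the tube's, at rest and released; the smaller eyepiece still stands upright (all of step 1 and linear speed of eyepiece below 0.02 m/s and angle between slim_eyepiece_centre's own z axis and vertical below 0.1 rad); the robot touches nothing.
It fails at once if the smaller eyepiece is moved more than 20 mm (distance of slim_eyepiece_centre from where it was at the start of the episode above 0.02 m).
It fails at once if the watch glass is moved more than 20 mm (distance of watch_glass from where it was at the start of the episode above 0.02 m).
It fails at once if the hand lens is moved more than 20 mm (distance of folding_lens from where it was at the start of the episode above 0.02 m).
It fails at once if the dropper bottle is moved more than 20 mm (distance of dropper_bottle from where it was at the start of the episode above 0.02 m).
It also fails if it takes over 58 s, if anything falls off the work surface, if the arm or the gripper's body presses on something with over 40 N, if the wrist force passes 120 N, or if a joint passes its speed limit or range.

## Working session

There is one attempt and no reset: what is moved stays moved. The work goes in short steps, Python scripts to look and compute and a shell command to move; the robot and the scene stay as the last step left them, time stands still between calls to the robot, and variables do not carry over. Pictures are saved under pics/ and viewed, at most 10 in all, crops included, and the job is handed in when it is done.

```bash
ls; mkdir -p pics; python3 - <<'E'
from rig import status, snapshot, camera_info
import cv2
for n in("scene","top"):
    im=snapshot(n); cv2.imwrite(f"pics/{n}0.png",im[:,:,::-1]); print(n,camera_info(n))
print(status.sense())
E
```

```text
pics
scene {'fx': 432.9380731862555, 'fy': 432.9380731862555, 'cx': 249.87701223509012, 'cy': 191.81433764408365, 'R': array([[-0.55135295, -0.83426967, -0.00200938],
       [-0.55911304,  0.37129263, -0.74130587],
       [ 0.61919507, -0.40759771, -0.67116434]]), 't': array([266.9221173 , 375.93404313, 990.47881854])}
top {'fx': 357.03070851778756, 'fy': 357.03070851778756, 'cx': 255.43300963004793, 'cy': 193.20769002907073, 'R': array([[-0.1049564 , -0.99446505, -0.00483914],
       [-0.97268868,  0.10366868, -0.20767651],
       [ 0.2070287 , -0.01709001, -0.97818559]]), 't': array([  62.35102641,  543.8784239 , 1136.62721839])}
{'clock': 0.1, 'joints': array([-1.31029391e+00,  5.27782999e-02,  1.40161372e+00, -1.60747457e-05,
        1.68861915e+00, -7.02926233e-02]), 'qd': array([-0.00012007, -0.0024412 , -0.00155359, -0.00242952, -0.00084851,
        0.00114684]), 'tau': array([ 9.53230410e-04, -3.82581890e+01, -3.60984600e+01, -6.18536910e-05,
        4.77840906e-03, -3.36291400e-06]), 'tool_pos': array([ 170.46857834, -496.26712556,  230.55907075]), 'eef_rot': array([ 9.86352891e-01,  1.64643470e-01, -7.52985150e-05, -7.05294836e-04]), 'wrist_force': array([-0.02207241,  0.37316364,  1.15734764]), 'ft_torque': array([-0.03294798, -0.000646  , -0.00621422]), 'finger_force': 0.0, 'finger_gap': 85.45453661211803}
```

View pics/scene0.png

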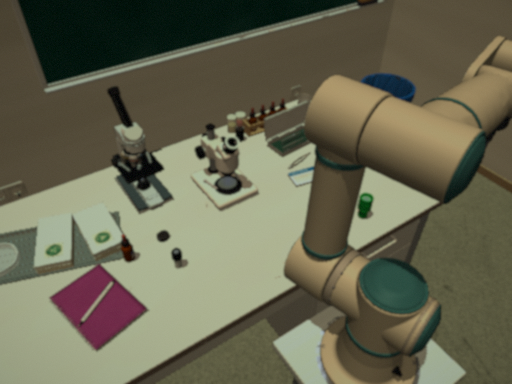

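View pics/top0.png

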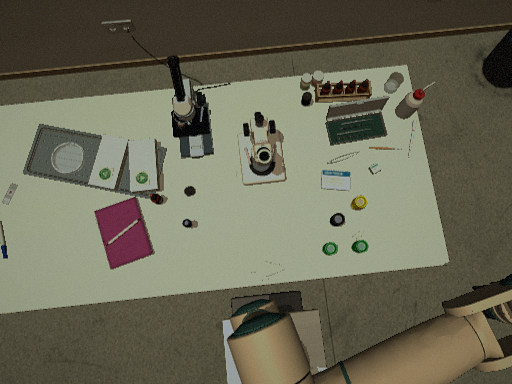

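The top view shows the dissecting microscope at about (262,155), with one eyepiece at (190,223), a dark one at (338,219) and green and yellow decoys around it. I'll enlarge these areas.

```bash
python3 - <<'E'
import cv2,numpy as np
t=cv2.imread("pics/top0.png");s=cv2.imread("pics/scene0.png")
up=lambda im,f:cv2.resize(im,None,fx=f,fy=f,interpolation=cv2.INTER_CUBIC)
a=up(t[105:195,225:300],4); b=up(t[180:270,310:385],4)   # 300x360 each
c=up(s[115:215,180:280],4)[:360,:400]
d=np.zeros((360,800,3),np.uint8)
cv2.imwrite("pics/c1.png",np.hstack([a,b]))
e=up(s[100:220,180:300],5);cv2.imwrite("pics/c2.png",e)
E
```

```text
(no output)
```

View pics/c1.png

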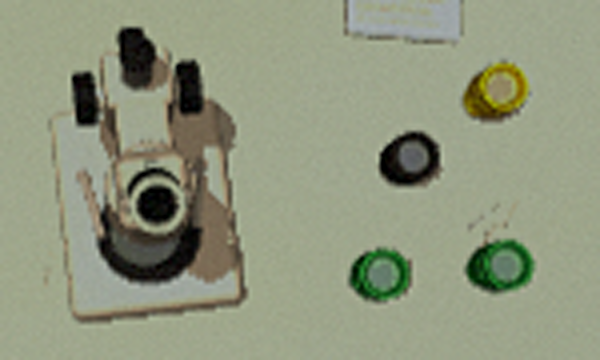

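View pics/c2.png

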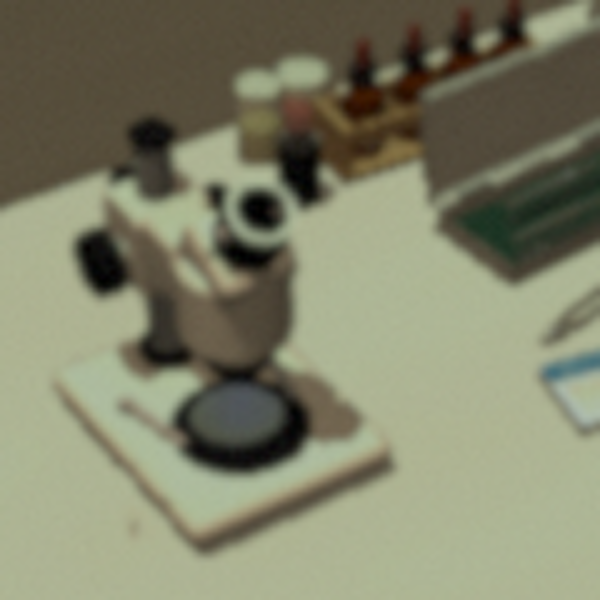

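The left half of c1 shows the bright rim with its dark bore at about top pixel (264,156). The base plate leans slightly, with its front towards the robot. The larger eyepiece's eye lens is at about (338,219). In the scene view the rim is at about (232,143). Next I'll measure these.

```bash
cat > h.py <<'E'
import numpy as np,cv2
from rig import camera_info,status
from scipy.spatial.transform import Rotation as Ro
def ray(n,p):
    c=camera_info(n);R,t=np.array(c['R']),np.array(c['t'])
    d=R.T@np.array([(p[0]-c['cx'])/c['fx'],(p[1]-c['cy'])/c['fy'],1]);return -R.T@t,d/np.linalg.norm(d)
def onz(n,p,z):
    o,d=ray(n,p);return o+d*(z-o[2])/d[2]
def tri(ps):
    A=np.zeros((3,3));b=np.zeros(3);rs=[ray(n,p) for n,p in ps]
    for o,d in rs: P=np.eye(3)-np.outer(d,d);A+=P;b+=P@o
    x=np.linalg.solve(A,b);return x,[np.linalg.norm(np.cross(x-o,d)) for o,d in rs]
def proj(n,X):
    c=camera_info(n);q=np.array(c['R'])@X+c['t'];return np.array([c['fx']*q[0]/q[2]+c['cx'],c['fy']*q[1]/q[2]+c['cy']])
E
python3 - <<'E'
from h import *
def blob(im,roi,f,lo,hi):
    x0,y0,x1,y1=roi;g=cv2.resize(im[y0:y1,x0:x1],None,fx=8,fy=8,interpolation=cv2.INTER_CUBIC)
    m=f(g.astype(int)).astype(np.uint8)*255
    out=[]
    for c in cv2.findContours(m,cv2.RETR_LIST,cv2.CHAIN_APPROX_NONE)[0]:
        a=cv2.contourArea(c)/64
        if lo<a<hi and len(c)>5:
            e=cv2.fitEllipse(c);out.append((np.round((np.array(e[0])+.5)/8-.5+[x0,y0],2),np.round(np.array(e[1])/8,2),round(a,1)))
    return out
t=cv2.imread("pics/top0.png");s=cv2.imread("pics/scene0.png")
for th in(90,120,140,170): print(th,'top',blob(t,(250,140,280,172),lambda g:g.max(2)>th,20,400)); print('   scene',blob(s,(218,130,245,158),lambda g:g.max(2)>th,15,400))
print('lens',blob(t,(322,205,355,233),lambda g:g.max(2)>75,10,500)); print(blob(t,(322,205,355,233),lambda g:g.max(2)>110,10,600))
# plate
g=t[105:195,225:300].astype(int)
for p in[(130,239),(130,260),(180,250),(150,232),(185,265),(188,265)]:print(p,t[p])
for r in(150,160,170,176):print(r,t[r,232:250].max(1),t[r,272:292].max(1))
E
```

```text
90 top [(array([263.83, 155.73]), array([ 9.92, 10.37]), 80.7), (array([262.95, 152.04]), array([10.44, 12.39]), 29.3)]
   scene [(array([231.83, 141.61]), array([7.7 , 9.13]), 55.2)]
120 top [(array([263.85, 155.75]), array([10.52, 10.87]), 89.6), (array([262.67, 151.28]), array([ 9.68, 12.52]), 38.8), (array([277.02, 158.69]), array([ 5.43, 39.57]), 107.1)]
   scene [(array([231.83, 141.59]), array([ 8.84, 10.24]), 71.0)]
140 top [(array([263.86, 155.77]), array([10.95, 11.2 ]), 96.1), (array([256.66, 147.19]), array([5.42, 8.8 ]), 31.9), (array([263.65, 154.32]), array([13.9 , 20.34]), 186.4), (array([277.79, 146.5 ]), array([ 3.77, 15.55]), 38.6), (array([251.22, 149.87]), array([ 3.97, 17.98]), 39.2), (array([258.39, 140.92]), array([ 2.95, 12.72]), 22.5)]
   scene [(array([224.21, 154.77]), array([3.72, 8.63]), 22.0), (array([230.71, 143.59]), array([19.99, 32.49]), 284.1)]
170 top []
   scene [(array([241.54, 148.69]), array([ 6.87, 18.91]), 81.0), (array([219.41, 143.29]), array([3.82, 9.48]), 25.9), (array([224.4 , 133.09]), array([ 6.49, 16.94]), 69.1)]
lens [(array([337.87
[... 248 characters left out ...]
6 158]
(185, 265) [144 172 164]
(188, 265) [140 166 159]
150 [166 167 163 167 164 169 168 128 166 169 169 164 142 153 148 106 171 171] [ 91 153  61  96 117 170 167 166 158 134  97 172 164 165 161 167 165 167
 167 169]
160 [165 169 166 166 169 171 169 168 131 167 167 168 169 166 165 171 154 159] [ 31  73  88 117 123 118 123 120 120 116  96  84 173 165 168 167 167 168
 166 167]
170 [165 165 165 164 167 168 169 169 167 123 166 169 166 168 164 168 165 170] [ 29  90 127 123 122 124 119 122 124 124 123 104  91 106 173 166 163 169
 169 165]
176 [167 166 167 167 161 165 167 170 171 167 145 167 172 167 167 168 165 168] [167 168 168 168 169 170 170 168 165 166 165 169 159  79 155 168 166 166
 167 168]
```

```bash
python3 - <<'E'
from h import *
x,r=tri([('top',(263.85,155.75)),('scene',(231.83,141.6))]);print('mouth',x,r)
print('top-ray at z=220',onz('top',(263.85,155.75),220), 'scene-ray',onz('scene',(231.83,141.6),220))
t=cv2.imread("pics/top0.png").max(2).astype(float)
for cols,w in(((236,246),'L'),((280,289),'R')):
    P=[]
    for r in range(146,180):
        seg=165-t[r,cols[0]:cols[1]];seg[seg<15]=0;
        k=np.argmax(seg)
        if seg[k]<15: continue
        P.append((np.arange(*cols)[k],r))
    P=np.array(P,float)
    if w=='L':print(P.tolist())
    for z in(12,):
        W=np.array([onz('top',p,z)[:2] for p in P]);v=cv2.fitLine(W.astype(np.float32),cv2.DIST_HUBER,0,.01,.01).ravel()
        d=v[:2]*np.sign(-v[0]);print(w,'front heading deg',np.degrees(np.arctan2(d[1],d[0])),v)
# front edge
P=[]
for c in range(247,283):
    seg=165-t[176:190,c];k=np.argmax(seg);P.append((c,176+k))
W=np.array([onz('top',p,6)[:2] for p in P]);v=cv2.fitLine(W.astype(np.float32),cv2.DIST_HUBER,0,.01,.01).ravel()
print('front edge normal deg',np.degrees(np.arctan2(v[1],v[0]))%180+90)
print('eyepiece lens z=78',onz('top',(337.87,218.68),78),'blob z~55',onz('top',(337,219.4),55))
print('slim',onz('top',(187,223.5),62),'base',onz('top',(263,150),12))
E
```

```text
mouth [623.05383646 -29.58011413 216.93461909] [np.float64(0.5607217302370777), np.float64(0.5607217302371521)]
top-ray at z=220 [622.42745781 -28.97385375 220.        ] scene-ray [618.92083044 -27.7890099  220.        ]
[[238.0, 146.0], [244.0, 148.0], [244.0, 149.0], [239.0, 150.0], [239.0, 151.0], [239.0, 152.0], [239.0, 153.0], [239.0, 154.0], [239.0, 155.0], [240.0, 158.0], [240.0, 159.0], [240.0, 160.0], [240.0, 161.0], [240.0, 162.0], [240.0, 163.0], [240.0, 164.0], [241.0, 165.0], [241.0, 167.0], [241.0, 168.0], [241.0, 169.0], [241.0, 170.0], [241.0, 171.0], [241.0, 172.0], [241.0, 173.0], [242.0, 174.0], [236.0, 175.0], [242.0, 176.0], [242.0, 177.0], [242.0, 178.0], [242.0, 179.0]]
L front heading deg -179.36848 [9.9993926e-01 1.1021531e-02 6.6865662e+02 4.5664665e+01]
R front heading deg -179.58853 [ 9.9997419e-01  7.1813022e-03  6.5780707e+02 -1.0551169e+02]
front edge normal deg 180.66943
eyepiece lens z=78 [ 431.10101467 -251.08707118   78.        ] blob z~55 [ 431.66306239 -253.41151474   55.        ]
slim [469.32308513 238.190072    62.        ] base [710.7248629  -39.49475337  12.        ]
```

```bash
cat >> h.py <<'E'
def cur():
    s=status.sense();return np.array(s['tool_pos']),Ro.from_quat(s['eef_rot']),s
def rel(p,R=None):
    q,C,_=cur();R=R or C
    return np.round(C.inv().apply(np.array(p)-q)/100,4).tolist(),np.round((C.inv()*R).as_rotvec()/np.pi,4).tolist()
DOWN=Ro.from_quat([1,0,0,0])
h=np.radians(180.4);TZ=np.array([.5*np.cos(h),.5*np.sin(h),np.cos(np.pi/6)])
ty=np.array([np.sin(h),-np.cos(h),0])  # level, close to world +y
M=np.array([623.05,-29.58,216.93])
_z=-TZ;_y=-ty;TILT=Ro.from_matrix(np.c_[np.cross(_y,_z),_y,_z])
E
python3 -c "
from h import *
print(TILT.as_matrix().round(3))
print(rel([431.1,-251.1,130],DOWN))"
```

```text
[[ 0.866  0.007  0.5  ]
 [ 0.006 -1.     0.003]
 [ 0.5   -0.    -0.866]]
([3.2612, -1.4708, 1.0079], [-0.0005, 0.0, 0.1053])
```

```bash
for i in 1 2 3; do python3 -m inch '[[1,0.4,-0.2,0.1,0,0,0],[1,0.95,-0.4,0.2,0,0,0]]' 60; done
python3 -m inch '[[1,0.41,-0.27,0.2,0,0,0.05],[1,0.41,-0.27,0.3,0,0,0.105],[1,0.41,-0.27,0.3,0,0,0.105]]' 60
python3 -c "
from h import *
import cv2
from rig import snapshot
print(rel([431.1,-251.1,130],DOWN))
im=np.hstack([cv2.resize(snapshot('top')[170:270,290:390,::-1],None,fx=4,fy=4,interpolation=2),cv2.resize(snapshot('scene')[120:220,300:400,::-1],None,fx=4,fy=4,interpolation=2)])
cv2.imwrite('pics/g1.png',im)"
```

```text
clock: 0.35
tool_pos: [247.5, -427.2, 210.5]
eef_rot: [0.987, 0.163, -0.0, -0.0]
wrist_force: [1.0, -0.5, -0.1]
finger_gap: 84.8
finger_force: 0.0
clock: 0.6
tool_pos: [324.8, -358.0, 190.7]
eef_rot: [0.986, 0.164, -0.0, -0.0]
wrist_force: [0.7, -0.1, 0.6]
finger_gap: 85.4
finger_force: 0.0
clock: 0.85
tool_pos: [401.7, -289.4, 170.8]
eef_rot: [0.986, 0.164, -0.0, 0.0]
wrist_force: [0.7, -1.0, -0.4]
finger_gap: 85.5
finger_force: 0.0
clock: 1.23
tool_pos: [430.8, -250.9, 140.1]
eef_rot: [1.0, 0.002, -0.001, -0.001]
wrist_force: [-0.2, -0.1, 0.1]
finger_gap: 85.2
finger_force: 0.0
([0.0033, 0.0024, 0.101], [-0.0004, 0.0007, 0.0011])
```

```bash
python3 -m inch '[[1,0,0,0.2,0,0,0],[1,0,0,0.4,0,0,0],[1,0,0,0.6,0,0,0],[1,0,0,0.8,0,0,0],[1,0,0,0.8,0,0,0]]' 60
python3 -m inch '[[1,0,0,0.12,0,0,0],[1,0,0,0.24,0,0,0],[1,0,0,0.24,0,0,0],[0.2,0,0,0.24,0,0,0],[0,0,0,0.24,0,0,0],[-0.1,0,0,0.24,0,0,0],[-0.3,0,0,0.24,0,0,0],[-1,0,0,0.24,0,0,0],[-1,0,0,0.24,0,0,0],[-1,0,0,0.24,0,0,0],[-1,0,0,0.24,0,0,0]]' 60
python3 -c "
from h import *
print(cur())"
```

```text
clock: 1.95
tool_pos: [430.2, -251.8, 60.5]
eef_rot: [1.0, 0.001, -0.001, -0.001]
wrist_force: [-0.8, 0.3, -0.4]
finger_gap: 85.6
finger_force: 0.0
clock: 3.32
tool_pos: [431.5, -251.9, 38.0]
eef_rot: [1.0, 0.0, 0.001, 0.0]
wrist_force: [-0.4, 0.4, 5.4]
finger_gap: 38.7
finger_force: 59.9
(array([ 431.51423687, -251.8552719 ,   37.95521232]), Rotation.from_matrix(array([[ 9.99998997e-01,  9.90578935e-04,  1.01182774e-03],
                            [ 9.91305981e-04, -9.99999251e-01, -7.18299129e-04],
                            [ 1.01111545e-03,  7.19301439e-04, -9.99999230e-01]])), {'clock': 3.325, 'joints': array([-6.02224715e-01,  1.40893854e-01,  1.70603558e+00, -1.95021403e-05,
        1.29342250e+00,  9.67585998e-01]), 'qd': array([ 2.07233016e-04,  4.01092610e-04,  2.39332706e-03,  6.85968721e-04,
        5.96438254e-04, -5.09017015e-05]), 'tau': array([-1.90544939e-01, -3.51048195e+01, -2.99304038e+01, -1.03473833e-01,
       -2.46716430e-01,  2.09111982e-03]), 'tool_pos': array([ 431.51423687, -251.8552719 ,   37.95521232]), 'eef_rot': array([9.99999685e-01, 4.95471385e-04, 5.05735956e-04, 3.59400255e-04]), 'wrist_force': array([-0.3857554 ,  0.43674316,  5.38268523]), 'ft_torque': array([ 0.18940142,  0.08484614, -0.02365648]), 'finger_force': 59.88753318786621, 'finger_gap': 38.65823278277052})
```

```bash
python3 -m inch '[[-1,0,0,-0.1,0,0,0],[-1,0,0,-0.4,0,0,0],[-1,0,0,-0.7,0,0,0],[-1,0,0,-1,0,0,0]]' 90
python3 -m inch '[[-1,0.1,-0.1,-0.4,0,0,0],[-1,0.2,-0.3,-0.8,0,0,0],[-1,0.3,-0.5,-1,0,0,0]]'
python3 -m inch '[[-1,0.2,-0.3,-0.3,0,0,0],[-1,0.4,-0.6,-0.5,0,0,0],[-1,0.6,-0.85,-0.57,0,0,0]]'
python3 -c "
from h import *
print(rel(M+TZ*90,TILT))"
```

```text
clock: 3.82
tool_pos: [430.8, -251.5, 138.2]
eef_rot: [1.0, 0.0, -0.0, -0.0]
wrist_force: [0.0, -0.1, -2.0]
finger_gap: 38.2
finger_force: 90.3
clock: 4.2
tool_pos: [461.6, -201.3, 239.9]
eef_rot: [1.0, 0.0, 0.001, 0.001]
wrist_force: [0.5, -0.1, -1.5]
finger_gap: 38.2
finger_force: 90.4
clock: 4.58
tool_pos: [521.6, -115.5, 296.0]
eef_rot: [1.0, 0.001, 0.001, 0.0]
wrist_force: [-0.5, 0.1, -2.4]
finger_gap: 38.5
finger_force: 90.4
([0.5652, -0.8549, 0.0118], [0.0007, 0.1661, -0.0017])
```

```bash
python3 -m inch '[[-1,0.2,-0.3,0,0,0.055,0],[-1,0.4,-0.6,0,0,0.11,0],[-1,0.565,-0.855,0.01,0,0.166,-0.002],[-1,0.565,-0.855,0.01,0,0.166,-0.002],[-1,0.565,-0.855,0.01,0,0.166,-0.002]]'
python3 -c "
from h import *
from rig import snapshot
print(rel(M+TZ*90,TILT))
q,C,_=cur()
f=q+C.apply([0,0,38]);e=lambda n,X:proj(n,X).round(1).tolist()
for n in('top','scene'): print(n,'foot',e(n,f),'shoulder',e(n,q+C.apply([0,0,6])),'mouth',e(n,M))
t=snapshot('top')[:,:,::-1];s=snapshot('scene')[:,:,::-1]
cv2.imwrite('pics/t3.png',t);cv2.imwrite('pics/s3.png',s)
r=lambda a:cv2.resize(a,None,fx=5,fy=5,interpolation=2)
cv2.imwrite('pics/g2.png',np.hstack([r(t[100:200,225:300]),r(s[75:175,190:265])]))"
```

```text
clock: 5.2
tool_pos: [577.3, -31.5, 294.0]
eef_rot: [0.966, 0.004, 0.257, 0.0]
wrist_force: [0.2, 0.3, -0.2]
finger_gap: 38.2
finger_force: 90.3
([0.0116, -0.0159, -0.004], [0.0007, 0.0011, 0.0003])
top foot [266.0, 160.0] shoulder [266.9, 162.5] mouth [264.0, 155.9]
scene foot [236.8, 133.0] shoulder [239.8, 127.3] mouth [231.6, 141.6]
```

View pics/g2.png

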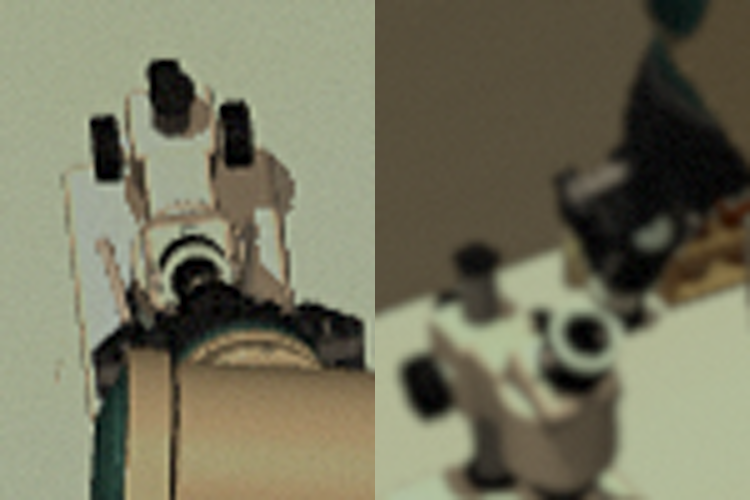

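Left (top view): the gripper hides most of the tube. Right (scene view): the held barrel is at about (242,134), up and right of the rim at about (232,143). I need a closer crop to see the offset.

```bash
python3 -c "
from h import *
s=cv2.imread('pics/s3.png')[115:160,212:262]
g=cv2.resize(s,None,fx=12,fy=12,interpolation=2);g=np.clip(g.astype(float)*1.4,0,255).astype(np.uint8)
cv2.imwrite('pics/z1.png',g)"
```

```text
(no output)
```

View pics/z1.png

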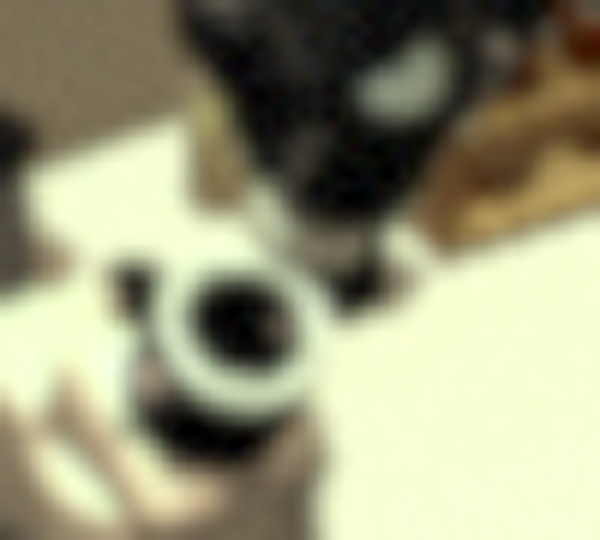

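The rim centre is at about (231.7,141.8) in the scene view, which agrees with the first measurement. The barrel blends into the bottles behind it, so I'll isolate it by differencing against the first picture.

```bash
python3 -c "
from h import *
a=cv2.imread('pics/scene0.png').astype(int);b=cv2.imread('pics/s3.png').astype(int)
d=np.abs(a-b).max(2)[118:146,222:256]
for r in range(28): print(118+r,' '.join('%3d'%v if v>14 else '  .' for v in d[r]))
q,C,_=cur()
th=np.linspace(0,2*np.pi,9)[:-1]
for z,r in((38,13.5),(36.5,15),(6,15)): print(z,[proj('scene',q+C.apply([r*np.cos(t),r*np.sin(t),z])).round(1).tolist() for t in th])
"
```

```text
118   .   .   .   .  29  78 125 144 150 146 144 148 127  99  74  87  95  92  97  87  93  87  82  72  59  61  66  64  48  29  39  49  36  20
119   .   .   .   .   .  45  84 113 122 128 129 116 104  76  65  77  87  88  91  88  86  94  80  58  31  19  21  28  37  36  31  47  43  24
120   .   .   .   .   .  17  43  71 101 106 107  91  83  67  64  75  87  89  88  88  76  65  58  42  29  43  37  30  26  36  30  35  36  23
121   .   .   .   .   .   .  18  47  78  98  98  89  81  72  69  78  83  94  91  70  42  28  28  25  35  44  44  42  21  25  31  29  24   .
122   .   .   .   .   .   .   .  29  62  90 105 105  95  83  78  85  83  91  86  60  24  43  42  33  28  31  25  20  21  24  27  29  19   .
123   .   .   .   .   .   .   .  16  46  82 103 112 100  92  80  74  79  81  74  56  23  38  46  34  23  35  40  41  28  19  21   .   .   .
124   .   .   .   .   .   .   .   .  35  73 100 107  99  96  73  71  69  80  67  59  34  21  29  23  31  59  77  70  33  20   .   .   .   .
125   .   .   .   .   .   .   .   .  26  59  89 103  93  79  70  54  58  57  62  65  56  46  35  36  51  71  88  68  28 
[... 2516 characters left out ...]
  .   .   .   .   .   .
144   .   .   .   .   .   .   .   .   .   .   .   .   .   .   .   .   .   .   .   .   .   .   .   .   .   .   .   .   .   .   .   .   .   .
145   .   .   .   .   .   .   .   .   .   .   .   .   .   .   .   .   .   .   .   .   .   .   .   .   .   .   .   .   .   .   .   .   .   .
38 [[234.5, 128.8], [238.1, 128.9], [240.9, 131.3], [241.4, 134.5], [239.2, 136.8], [235.6, 136.8], [232.7, 134.4], [232.3, 131.1]]
36.5 [[234.4, 128.1], [238.4, 128.2], [241.5, 130.8], [242.0, 134.5], [239.6, 137.0], [235.6, 137.0], [232.4, 134.3], [231.9, 130.6]]
6 [[237.1, 122.5], [241.2, 122.6], [244.4, 125.3], [245.0, 129.0], [242.4, 131.6], [238.3, 131.5], [235.1, 128.8], [234.6, 125.1]]
```

The foot silhouette spans columns 231.8–242.4 with its bottom at row 137.3. The prediction from arm pose and calibration was 231.9–242.0 and 137.2, so they agree to about 1 mm. I'll descend to 4 mm above the rim.

```bash
python3 -m inch '[[-1,0.01,-0.016,0.12,0,0.001,0],[-1,0.012,-0.016,0.24,0,0.001,0],[-1,0.012,-0.016,0.36,0,0.001,0],[-1,0.012,-0.016,0.48,0,0.001,0],[-1,0.012,-0.016,0.48,0,0.001,0],[-1,0.012,-0.016,0.48,0,0.001,0]]'
cat > st.py <<'E'
from h import *
from rig import snapshot
import sys
print(rel(M+TZ*38,TILT))
q,C,s=cur();print('tool-frame force',C.inv().apply(s['wrist_force']).round(1),'moment',C.inv().apply(s['ft_torque']).round(2),'axial TCP-mouth',round((q-M)@TZ,2),'lat',(C.inv().apply(q-M))[:2].round(2))
E
python3 st.py
python3 -c "
from h import *
from rig import snapshot
b=snapshot('scene')[:,:,::-1];cv2.imwrite('pics/s4.png',b)
g=cv2.resize(b[115:160,212:262],None,fx=12,fy=12,interpolation=2);g=np.clip(g.astype(float)*1.4,0,255).astype(np.uint8)
cv2.imwrite('pics/z2.png',g)
q,C,_=cur();
for z,r in((38,13.5),(36.5,15)): print([((proj('scene',q+C.apply([r*np.cos(t),r*np.sin(t),z]))-[212,115]+.5)*12).round().tolist() for t in np.linspace(0,6.28,9)[:-1]])
"
```

```text
clock: 6.05
tool_pos: [602.4, -29.3, 252.5]
eef_rot: [0.966, 0.004, 0.259, -0.0]
wrist_force: [1.4, -0.2, -1.1]
finger_gap: 38.3
finger_force: 90.3
([0.001, 0.0046, 0.0313], [0.0005, -0.0004, 0.0003])
tool-frame force [0.7 0.2 1.7] moment [ 0.01 -0.31  0.06] axial TCP-mouth 41.13 lat [-0.06 -0.4 ]
[[217.0, 272.0], [258.0, 272.0], [291.0, 300.0], [296.0, 338.0], [271.0, 365.0], [229.0, 365.0], [195.0, 337.0], [190.0, 298.0]]
[[215.0, 263.0], [261.0, 264.0], [298.0, 295.0], [304.0, 338.0], [275.0, 368.0], [228.0, 367.0], [191.0, 336.0], [186.0, 293.0]]
```

View pics/z2.png

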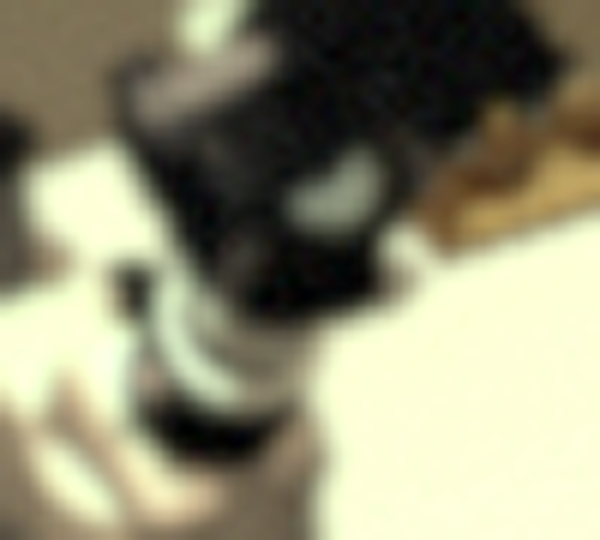

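The barrel foot appears to cover the rim's right and lower part: left edge at about (207,300), right edge at about (312,340), bottom at about (268,388) in the crop. That may be 1 px right and down of the ideal, so I'll check by differencing.

```bash
python3 -c "
from h import *
a=cv2.imread('pics/scene0.png').astype(int);b=cv2.imread('pics/s4.png').astype(int)
A=a.max(2);B=b.max(2)
print('     ',' '.join('%3d'%c for c in range(222,244)))
for r in range(132,152): print(r,'A',' '.join('%3d'%v for v in A[r,222:244]));print(r,'d',' '.join('%3d'%v if abs(v)>10 else '  .' for v in (B-A)[r,222:244]))
"
```

```text
222 223 224 225 226 227 228 229 230 231 232 233 234 235 236 237 238 239 240 241 242 243
132 A 181 180 181 181 176 159 134 118 113 113 112 109  98  74  39  15   9   8   7   3  12  44
132 d   . -15 -48 -93 -134 -145 -121 -109 -96 -95 -97 -96 -86 -43  21  69  89  93  95  90  62   .
133 A 181 180 179 179 178 173 163 155 152 152 152 151 139 105  56  14  13   9  10   6  20  63
133 d   .   . -18 -63 -116 -151 -152 -149 -136 -136 -133 -134 -123 -82 -11  50  61  70  68  62  28 -25
134 A 179 180 181 179 180 180 178 178 177 176 176 176 163 123  68  20   9  11   7   6  27  79
134 d   .   .   . -45 -101 -150 -164 -165 -162 -150 -150 -153 -147 -106 -47  15  33  36  38  31   . -27
135 A 169 167 171 176 179 181 182 183 184 183 184 182 169 131  76  30   6   5   7   9  23  76
135 d   .   .   . -33 -82 -127 -158 -174 -158 -151 -146 -154 -149 -122 -67 -16   .  17  14   .   .   .
136 A 133 133 144 161 176 179 177 176 172 173 173 173 166 141  99  58  26  12   9   3  18  63
136 d   .   .   . -21 -57 -99 -137 -156 -140 -132 -131 -141 -144 -132 -88 -46 -17   .   .   .   .   .
137 A  83  77 102 136 165 173 16
[... 2104 characters left out ...]
31 129 124 116 129 155 172 178 180 178 180
148 d   .   .   .   .   .   .   .   .   . -20 -35 -40 -42 -42 -25   .   .   .   .   .  11   .
149 A 128  82  46  29  15  17  31  52  66  76  84  86  80  77  83 110 141 165 176 180 179 179
149 d   .   .   .   .   .   .   .   .   . -11 -21 -26 -24 -17   .   .   .   .   .   .   .   .
150 A 123  91  52  21   4   4   4  15  22  30  37  39  39  60  85 106 131 158 175 180 181 180
150 d   .   .   .   .   .   .   .   .   .   .   . -13   .   .   .   .   .   .   .   .   .   .
151 A 135 120  84  44  16  13   2   5   3   8  11  17  44  76  96 108 123 152 173 180 182 180
151 d   .   .   .   .   .   .   .   .   .   .   .   .   .   .   .   .   .   .   .   .   .   .
```

The dark right-hand pixels fit rim shadow, and the left edge fits an aligned barrel. So I'll feel for the bore gently.

```bash
python3 -m inch '[[-1,0.001,0.004,0.01,0,0,0],[-1,0.001,0.004,0.02,0,0,0],[-1,0.001,0.004,0.03,0,0,0],[-1,0.001,0.004,0.035,0,0,0],[-1,0.001,0.004,0.04,0,0,0],[-1,0.001,0.004,0.045,0,0,0],[-1,0.001,0.004,0.05,0,0,0],[-1,0.001,0.004,0.05,0,0,0]]' >/dev/null; python3 st.py
```

```text
([0.0003, 0.0022, -0.0204], [0.0004, -0.0004, 0.0003])
tool-frame force [ 0.7 -2.3  0.8] moment [ 0.43 -0.16 -0.02] axial TCP-mouth 35.96 lat [ 0.03 -0.18]
```

```bash
python3 -m inch '[[-1,0,-0.003,0.01,0,0,0],[-1,0,-0.004,0.02,0,0,0],[-1,0,-0.004,0.03,0,0,0],[-1,0,-0.004,0.04,0,0,0],[-1,0,-0.004,0.05,0,0,0],[-1,0,-0.004,0.05,0,0,0]]' >/dev/null; python3 st.py
```

```text
([0.002, 0.0043, -0.0722], [0.0005, -0.0003, 0.0002])
tool-frame force [ 0.6 -1.2  0.9] moment [ 0.18 -0.04  0.02] axial TCP-mouth 30.78 lat [-0.16 -0.37]
```

```bash
python3 -m inch '[[-1,0.001,-0.002,0.01,0,0,0],[-1,0.001,-0.003,0.02,0,0,0],[-1,0.001,-0.003,0.03,0,0,0],[-1,0.001,-0.003,0.04,0,0,0],[-1,0.001,-0.003,0.04,0,0,0]]' >/dev/null; python3 st.py; python3 -m inch '[[-1,0,0,0.01,0,0,0],[-1,0,0,0.02,0,0,0],[-1,0,0,0.03,0,0,0],[-1,0,0,0.04,0,0,0],[-1,0,0,0.05,0,0,0],[-1,0,0,0.05,0,0,0]]' >/dev/null; python3 st.py
```

```text
([0.0019, 0.0068, -0.1119], [0.0005, -0.0002, 0.0003])
tool-frame force [-1.3 -0.3  0.7] moment [ 0.03 -0.29  0.01] axial TCP-mouth 26.81 lat [-0.16 -0.62]
([0.0007, 0.007, -0.1644], [0.0005, -0.0004, 0.0002])
tool-frame force [ 1.  -0.2  0.8] moment [ 0.01 -0.04 -0.03] axial TCP-mouth 21.56 lat [-0.02 -0.64]
```

```bash
python3 -m inch '[[-1,0,0,0.02,0,0,0],[-1,0,0,0.04,0,0,0],[-1,0,0,0.06,0,0,0],[-1,0,0,0.08,0,0,0],[-1,0,0,0.1,0,0,0],[-1,0,0,0.1,0,0,0]]' >/dev/null; python3 st.py; python3 -m inch '[[-1,0,0,0.01,0,0,0],[-1,0,0,0.02,0,0,0],[-1,0,0,0.03,0,0,0],[-1,0,0,0.04,0,0,0],[-1,0,0,0.04,0,0,0]]' >/dev/null; python3 st.py
```

```text
([0.003, 0.0081, -0.2657], [0.0004, -0.0002, 0.0002])
tool-frame force [ 1.1 -1.   4. ] moment [ 0.13 -0.08 -0.03] axial TCP-mouth 11.43 lat [-0.28 -0.76]
([0.0011, 0.0071, -0.3014], [0.0005, -0.0003, 0.0003])
tool-frame force [0.4 0.7 1.5] moment [ 0.03 -0.3   0.  ] axial TCP-mouth 7.86 lat [-0.07 -0.65]
```

```bash
python3 -m inch '[[-1,0,0,0.005,0,0,0],[-1,0,0,0.01,0,0,0],[-1,0,0,0.015,0,0,0],[-1,0,0,0.02,0,0,0],[-1,0,0,0.02,0,0,0]]' >/dev/null; python3 st.py; python3 -m inch '[[-1,0,0,0.005,0,0,0],[-1,0,0,0.01,0,0,0],[-1,0,0,0.01,0,0,0]]' >/dev/null; python3 st.py
```

```text
([-0.0077, 0.0069, -0.3046], [0.0006, -0.0008, 0.0003])
tool-frame force [ -6.2  -0.2 -11.9] moment [ 0.18 -1.09 -0.06] axial TCP-mouth 7.54 lat [ 0.86 -0.63]
([-0.0084, 0.0069, -0.3051], [0.0006, -0.0007, 0.0004])
tool-frame force [-10.1   0.3 -21. ] moment [ 0.18 -1.88 -0.03] axial TCP-mouth 7.49 lat [ 0.92 -0.62]
```

```bash
python3 -m inch '[[-1,0,0,-0.01,0,0,0],[-1,0,0,-0.02,0,0,0],[-1,0,0,-0.03,0,0,0],[-1,0,0,-0.03,0,0,0]]' >/dev/null; python3 st.py; python3 -m inch '[[-1,0,0,-0.01,0,0,0],[-1,0,0,-0.02,0,0,0],[-1,0,0,-0.02,0,0,0]]' >/dev/null; python3 st.py
```

```text
([0.0024, 0.0073, -0.3038], [0.0005, -0.0002, 0.0002])
tool-frame force [ 0.2 -0.   0.7] moment [ 0.05 -0.31  0.02] axial TCP-mouth 7.62 lat [-0.22 -0.68]
([0.0006, 0.0072, -0.2801], [0.0005, -0.0003, 0.0003])
tool-frame force [-0.   0.1  0.9] moment [-0.   -0.31 -0.01] axial TCP-mouth 9.99 lat [-0.02 -0.66]
```

```bash
for i in 1 2; do python3 -m inch '[[-1,0,0,-0.005,0,0,0],[-1,0,0,-0.005,0,0,0]]' >/dev/null; python3 st.py|tail -1; done
```

```text
tool-frame force [-0.9  0.4  0.9] moment [ 0.03 -0.3  -0.02] axial TCP-mouth 10.47 lat [-0.   -0.67]
tool-frame force [-0.2  0.3  1. ] moment [ 0.03 -0.34 -0.01] axial TCP-mouth 10.87 lat [-0.1  -0.72]
```

```bash
for i in 1 2; do python3 -m inch '[[-1,0,0,-0.003,0,0,0],[-1,0,0,-0.003,0,0,0]]' >/dev/null; python3 st.py|tail -1; done
```

```text
tool-frame force [ 0.1 -0.1  2.5] moment [ 0.09 -0.32 -0.07] axial TCP-mouth 11.14 lat [-0.11 -0.73]
tool-frame force [-0.  -0.3  2.7] moment [ 0.16 -0.34 -0.02] axial TCP-mouth 11.42 lat [-0.14 -0.77]
```

```bash
for i in 1 2; do python3 -m inch '[[-1,0,0,-0.003,0,0,0],[-1,0,0,-0.003,0,0,0]]' >/dev/null; python3 st.py|tail -1; done
```

```text
tool-frame force [-1.8 -0.7  3.3] moment [ 0.09 -0.33 -0.11] axial TCP-mouth 11.68 lat [-0.18 -0.71]
tool-frame force [ 0.1 -1.3  5.9] moment [ 0.17 -0.24  0.05] axial TCP-mouth 11.91 lat [-0.23 -0.73]
```

The catch holds at about 5 N. I'll press it home again.

```bash
python3 -m inch '[[-1,0,0,0.01,0,0,0],[-1,0,0,0.02,0,0,0],[-1,0,0,0.03,0,0,0],[-1,0,0,0.04,0,0,0],[-1,0,0,0.05,0,0,0],[-1,0,0,0.06,0,0,0],[-1,0,0,0.06,0,0,0]]' >/dev/null; python3 st.py
```

```text
([-0.0073, 0.0065, -0.3046], [0.0006, -0.0008, 0.0003])
tool-frame force [-3.9  0.2 -9.9] moment [ 0.17 -0.98  0.02] axial TCP-mouth 7.54 lat [ 0.82 -0.58]
```

```bash
python3 -m inch '[[-1,0,0,-0.01,0,0,0],[-1,0,0,-0.01,0,0,0],[0.3,0,0,-0.01,0,0,0],[0.7,0,0,-0.01,0,0,0],[1,0,0,-0.01,0,0,0],[1,0,0,-0.01,0,0,0],[1,0,0,-0.01,0,0,0],[1,0,0,-0.01,0,0,0]]'; python3 st.py
python3 -m inch '[[1,0,0,-0.1,0,0,0],[1,0,0,-0.2,0,0,0],[1,0,0,-0.4,0,0,0],[1,0,0,-0.7,0,0,0],[1,0,0,-1,0,0,0]]'
python3 -m inch '[[1,-0.2,0,-0.4,0,0,0],[1,-0.5,0,-0.8,0,0,0],[1,-0.9,0,-1,0,0,0],[1,-0.9,0.5,-1,0,0,0],[1,-0.9,0.9,-1,0,0,0],[1,-0.9,0.9,-1,0,0,0]]'
python3 -c "
from h import *
from rig import snapshot
r=lambda a:cv2.resize(a[:,:,::-1],None,fx=5,fy=5,interpolation=2)
cv2.imwrite('pics/e1.png',np.hstack([r(snapshot('top')[115:215,220:300]),r(snapshot('scene')[100:200,180:260])]))"
```

```text
clock: 15.85
tool_pos: [619.5, -28.9, 223.1]
eef_rot: [0.966, 0.004, 0.259, -0.0]
wrist_force: [-0.8, 0.9, -0.3]
finger_gap: 85.2
finger_force: 0.0
([0.0001, 0.0075, -0.3083], [0.0005, -0.0004, 0.0003])
tool-frame force [-0.8 -0.9 -0.1] moment [ 0.   -0.21 -0.01] axial TCP-mouth 7.17 lat [ 0.03 -0.69]
clock: 16.48
tool_pos: [568.4, -29.1, 312.0]
eef_rot: [0.966, 0.004, 0.26, 0.0]
wrist_force: [0.4, -0.0, -0.0]
finger_gap: 85.6
finger_force: 0.0
clock: 17.23
tool_pos: [441.1, -122.0, 352.2]
eef_rot: [0.966, 0.002, 0.26, 0.001]
wrist_force: [0.1, 0.7, 0.7]
finger_gap: 85.7
finger_force: 0.0
```

View pics/e1.png

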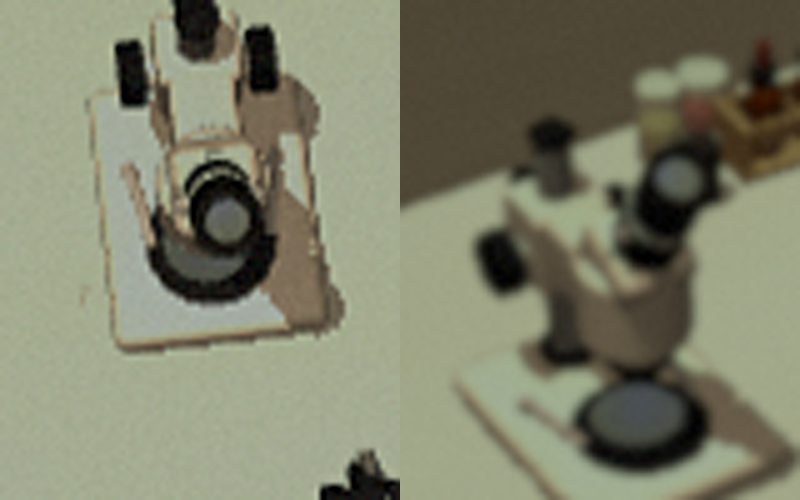

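The eyepiece sits in line with the tube, head down on the rim. Its lens is at about scene (236,135) and top (265.5,158.5), with the watch glass undisturbed. I'll check against the projection and hand in.

```bash
python3 -c "
from h import *
for k in(46,49): print(k,proj('top',M+TZ*k),proj('scene',M+TZ*k))
from rig import job
print(job.close_job())"
```

```text
46 [265.22480574 159.21099268] [235.60379009 133.83517643]
49 [265.30755867 159.44023847] [235.87188173 133.31219873]
the job is handed in; nothing more can be done
None
```

The larger eyepiece was pressed in until it stopped on the rim, held in a tug of about 5 N, pressed home again and released. The final picture shows it in line with the tube, and the job was handed in without a verdict being returned.

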